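Clear the spice mill's throat and hold its receiver open

TASK

Scrub the mill's feed throat with the brush standing in it: two long strokes, each from the bottom to about half-way up and back down, never pulling the brush out, and leave it standing at the bottom. Then grip the T-handle on the receiver box's lid and tug it up before turning it, to learn whether the lid is caught; if it is, turn the handle anticlockwise to free the catch. Lift the lid by the handle and finish while still gripping it, holding the lid still and about 35 degrees open for your colleague's scoop, with everything else on the table left where it was.

Things in the scene. Friction and masses are not known exactly. Their poses are not given: they have to be found in the camera images.
- mill: counter-top spice mill, fixed; origin on the table, x to the customers' side (away from the robot), z up. Along its y axis: grey motor housing (y -360 to -150 mm, 201 mm high), aluminium barrel with the upright feed throat, then the sheet-steel receiver box with hinged lid (x -103 to 103, y 34 to 243, rim 118 mm high). Base plate 210 x 620 mm, 8 mm thick
- throat_floor (a point): centre of the floor of the feed throat, an upright round tube of 60 mm inner diameter and 4 mm wall, 95 mm deep, at mill (0, -95, 100) mm
- throat_mouth (a point): centre of the throat's open mouth, 95 mm above its floor, 195 mm above the table; the rim flares to 96 mm outer diameter
- brush_grip (a point): the place to grip the brush, on its axis half-way up the round wooden handle (18 to 20 mm diameter, 105 to 190 mm above the foot); z axis up along the handle. Loose brush, about 90 g, standing in the throat with 4 mm play all round, so it may lean a little; bristle head 52 mm diameter, 70 mm tall, then a thin wire stem
- brush_foot (a point): centre of the brush's lower end (bottom of the bristle head), 155 mm below brush_grip
- lid (a joint): receiver lid angle, rad: 0 shut, grows as the edge beside the mill's barrel rises, stop at 1.2. Steel lid 206 x 195 mm, top face 122 mm above the table when shut; weighs about 3.5 N at the handle, falls shut when let go. While caught it has play: the handle rises 4 to 6 mm (about 0.03 rad), then stops hard; when free it follows the handle up
- lid_hinge (a point): middle of the lid's hinge line, on the box's outer side, away from the mill's barrel, at mill (0, 235, 122) mm; the line runs along mill x. Its axes are the mill's
- tee: T-handle of the lid's catch: black bar 64 x 14 x 14 mm on a 12 mm spindle. Origin at the bar's centre, 148 mm from the hinge line, 36 mm above the lid's top; x along the bar, z up from the lid. Angle 0 (fully caught) is x along mill -y; it turns anticlockwise from above to a stop at 1.45 rad, surely released there, and stays where left (0.06 N m)
- tee_end (a point): centre of one end of the T-handle's bar, 32 mm from its centre along its x axis. The handle starts between 0.3 and 1.3 rad; the hidden cam below the lid leaves its keeper at an angle of about 0.6 to 1.25 rad that differs each time and cannot be seen: only a tug tells
- jar: bystander: amber glass jar with yellow cap, 64 mm diameter, 105 mm tall, origin under its centre
- scoop: bystander: small steel hand scoop, lying, about 155 mm long, 26 mm tall
- cinnamon: bystander: tied bundle of cinnamon sticks, lying, 130 x 48 x 30 mm
- canister: bystander: clear canister with purple cap, 90 mm diameter, 150 mm tall
- steel_bowl: bystander: steel bowl, 120 mm diameter, 45 mm tall
- tin: bystander: small round spice tin, 48 mm diameter, 62 mm tall, on the mill's base plate on the robot's side of the barrel, below the throat
There are look-alikes about, which are no part of the job. Of the things like the part that bears brush_grip, leave any that is blue or red; of the rest the larger one is meant.

How it is judged:
On the way, in this order (a step that is already met when the one before it is completed fails the run):
1. brush drawn up at least 40 mm inside the throat (z of brush_foot in the frame of throat_floor above 0.04 m and horizontal distance between brush_foot and throat_floor below 0.015 m), for 0.05 s.
2. brush back down, foot within 12 mm of the throat's floor (z of brush_foot in the frame of throat_floor below 0.012 m), for 0.05 s.
3. brush drawn up a second time (all of step 1), for 0.05 s.
4. brush back at the bottom and let go (z of brush_foot in the frame of throat_floor below 0.012 m and contact force between the fingers and brush below 0.05 N), for 0.1 s.
5. lid tugged up by the T-handle before the handle is turned (value of joint lid above 0.015 rad and distance of tee_end from where it was at the start of the episode below 0.014 m and contact force between the fingers and tee above 1 N).
6. lid lifted open to 0.5 rad (value of joint lid above 0.5 rad), for 0.1 s.
At the end, for the whole second after the job is handed in: The lid is held still by the fingers on its T-handle at 0.5 to 0.9 rad (29 to 52 degrees; it would fall shut if let go), and the brush stands free in the throat, its foot within 12 mm of the floor and 15 mm of the axis (all of step 4 and value of joint lid between 0.5 and 0.9 rad and velocity of joint lid between -0.05 and 0.05 rad/s and contact force between the fingers and tee above 1 N and horizontal distance between brush_foot and throat_floor below 0.015 m and angle between brush_grip's own z axis and vertical below 0.25 rad); the arm keeps its last pose, push and grip.
It fails at once if brush pulled out of the throat (z of brush_foot in the frame of throat_mouth above -0.005 m).
It fails at once if a bystander shifted by more than 30 mm (distance of any of jar, cinnamon, steel_bowl, scoop, canister, tin from where it was at the start of the episode above 0.03 m).
It also fails if it takes over 48 s, if anything falls off the work surface, if the arm or the gripper's body presses on something with over 40 N, if the wrist force passes 120 N, or if a joint passes its speed limit or range.

ROBOT

A 6-joint arm with a two-finger parallel gripper is mounted at the origin on the work surface. World frame = base frame: x ahead of the robot, y to its left, z up, the work surface at z = 0. Lengths are in m, angles in rad, forces in N, time in s.
With the tool pointing down it reaches from about 0.325 to 0.775 m from the base axis. Payload 5.5 kg.
Tool frame: the origin (TCP) lies between the finger pads; the fingertips stand 19 mm ahead of it and the grasp point (between the pads) is the TCP; z points along the fingers, y is the line along which they close (so a half turn about z gives the same grasp; the last joint's range is limited). The gripper opens to 88 mm and grips with 3 to 60 N. Pads are 20 mm wide; open, the fingers measure 115 mm over their backs; the gripper's body (75 mm by 178 mm) begins 61 mm behind the grasp point.
Start: joints at [1.097, 0.091, 1.231, -0, 1.82, -0.057], TCP at [0.243, 0.549, 0.242] pointing down, gripper open.
Joint ranges: [-2.87, 2.87], [-0.86, 2.18], [0.17, 2.46], [-1.51, 4.65], [0.06, 2.69], [-2.65, 2.65]. Speed limits (rad/s): [2.57, 2.57, 3.01, 3.14, 3.14, 3.14].

INTERFACE

Orientations are given as a unit quaternion [w, x, y, z].
In Python, from cell import robot gives the robot as it stands. The module is installed in compiled form; this text tells all that it offers.
- The arm moves only by the tool servo_tool, never from a script. Its argument "plan" is a list that holds one entry, the list of rows, each a list of 7 numbers: the shift along the world's x, y, z in m, then the turn, a rotation vector about the world's x, y, z in degrees, then the finger opening in m, from 0 to 0.0878. A call has 1 to 20 rows; each row shifts and turns the commanded pose from where the row before left it; what a row does not reach is not made up. A row lasts 1/8 s, in which the tool goes at most 62.5 mm and 10.7 degrees, less where a joint would pass 70% of its speed; a pose out of reach is approached as far as the arm can. A call with a gripper value outside its range is refused whole. The fingers move at their own pace and stop on an object; the grip force is fixed at half the most. Time passes only in rows, so rows that do not move let the fingers close. It gives the time, the measured TCP pose, the force, the opening and the grip force at its end, in the units of the state.
- robot.read_state(): the state, without advancing time (a new reading comes with each control period).
- robot.capture(name): name is "scene" or "side" or "wrist"; returns a dict with "color" (480x640x3 uint8, red, green, blue), "range_z" (480x640 float32, m along the optical axis (not along the pixel's ray), 0 where there is no reading), "fx", "fy", "cx", "cy" (pixels), "distortion" ([k1, k2, p1, p2, k3] as OpenCV has them; the pictures are not rectified), "position" and "attitude" of the camera in the world. Camera axes: x right, y down, z forward; pixel columns grow to the right and rows downward; lengths in m; the calibration is good to about 2 mm. A picture is of the moment at which its call begins.
- robot.hand_in(): hands the job in; it is judged then, once.
The state is a dict: "time_s": time; "joint_positions": joint angles; "qd": joint speeds; "joint_torque": joint torques, N m; "ee_pos": TCP position; "eef_rot": TCP orientation; "wrist_force": force on the tool from outside, world axes, zero at the start; "ft_torque": the same for the moment, N m; "gripper_width": finger opening in m; "grasp_force": force on a finger pad.
Only numpy, scipy, OpenCV 4.12 (cv2) and the standard library are available. Lean on these libraries where they do the work, as an engineer would, in place of code of your own. Each camera call takes 0.05 s, during which the arm holds its last target. There are 200 camera calls.

## Working session

There is one attempt and no reset: what is moved stays moved. The work goes in short steps, Python scripts to look and compute and a tool call to move; the robot and the scene stay as the last step left them, time stands still between calls to the robot, and variables do not carry over. Pictures are saved under pics/ and viewed, at most 10 in all, crops included, and the job is handed in when it is done.

Besides the shell and the picture viewer there is one more tool, called after "Emit:" as name(argument=value, ...) on one line, values as JSON. servo_tool: Moves the arm, as the interface text tells. Its arguments: {"type":"object","properties":{"plan":{"type":"array"}},"required":["plan"]}

```bash
mkdir -p pics; cat > h.py <<'E'
import numpy as np, cv2
from cell import robot
from scipy.spatial.transform import Rotation as R
def rot(a):
    a=np.array(a,float)
    return a if a.shape==(3,3) else R.from_quat(np.r_[a[1:],a[0]]).as_matrix()
def cloud(c):
    K=np.array([[c['fx'],0,c['cx']],[0,c['fy'],c['cy']],[0,0,1]])
    v,u=np.mgrid[:480,:640]
    p=cv2.undistortPoints(np.stack([u,v],-1).reshape(-1,1,2).astype(np.float64),K,np.array(c['distortion'],float)).reshape(480,640,2)
    z=c['range_z'][...,None]
    P=np.concatenate([p*z,z],-1)@rot(c['attitude']).T+np.array(c['position'])
    P[c['range_z']==0]=np.nan
    return P
def snap(n,f):
    c=robot.capture(n); P=cloud(c); cv2.imwrite(f'pics/{f}.png',c['color'][...,::-1]); np.savez(f'{f}.npz',P=P,c=c['color'])
    return c,P
E
python3 - <<'E'
from h import *
for n in('scene','side'):
    c,P=snap(n,n+'0'); print(n,c['position'],rot(c['attitude'])[:,2])
s=robot.read_state(); print(s)
E
```

```text
scene [0.92476598 0.5492226  1.24217788] [-0.29800793 -0.4128019  -0.86068918]
side [-0.06956846 -0.39983714  0.76975405] [ 0.633558    0.44025236 -0.6362249 ]
{'time_s': 0.1, 'joint_positions': array([ 1.09729586e+00,  9.17551534e-02,  1.23172040e+00, -3.15824410e-05,
        1.81980230e+00, -5.67419747e-02]), 'qd': array([-0.00053771, -0.00273243, -0.00093195, -0.0020222 ,  0.00143141,
        0.00078841]), 'joint_torque': array([ 2.38290238e-03, -4.47861922e+01, -4.07566631e+01,  7.00554857e-02,
        2.85164011e-02, -1.16746774e-04]), 'ee_pos': array([0.24281021, 0.54842785, 0.24066239]), 'eef_rot': array([-2.06011061e-04,  2.06878198e-01,  9.78366343e-01, -8.17172496e-04]), 'wrist_force': array([-0.10914108, -0.50960409,  0.83904161]), 'ft_torque': array([0.01732095, 0.00545074, 0.00730515]), 'grasp_force': 0.0, 'gripper_width': 0.08780430551885128}
```

View pics/scene0.png

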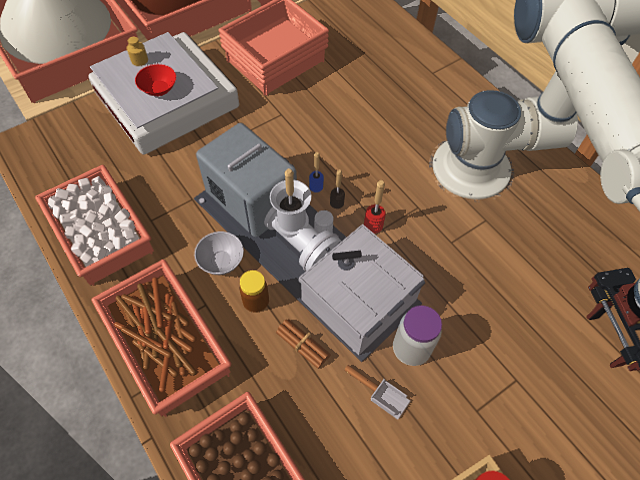

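View pics/side0.png

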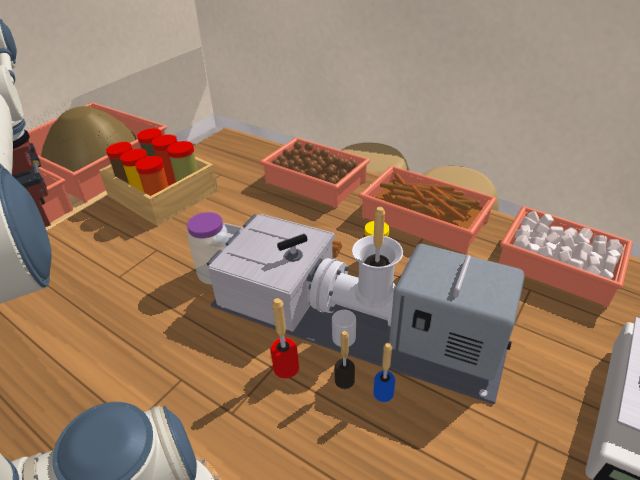

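The scene picture shows the target brush in the throat (handle at about 290,180), the T-handle at (347,256) and the box lid around (362,275). The loose blue, black and red brushes stand on the robot's side. In the side picture, the brush is at (379,225) and the tee at (292,242).

```bash
python3 - <<'E'
from h import *
from scipy import ndimage
for n in('scene0','side0'):
    d=np.load(n+'.npz');P,c=d['P'],d['c'].astype(int)
    z=P[...,2]; near=(P[...,0]>.25)&(P[...,0]<.9)&(abs(P[...,1])<.6)
    def comp(m,seed):
        l,_=ndimage.label(m);v=l[seed[1],seed[0]]
        return (l==v)&m if v else m&False
    lid=comp(near&(abs(z-.122)<.008),(370,290) if n=='scene0' else (265,255))
    hs=comp(near&(abs(z-.201)<.008),(215,150) if n=='scene0' else (490,270))
    for k,m in(('lid',lid),('housing',hs)):
        if m.sum()==0: print(n,k,'none');continue
        q=P[m]; r=cv2.minAreaRect(q[:,:2].astype(np.float32)); print(n,k,m.sum(),np.median(q[:,2]).round(4),r, cv2.boxPoints(r).round(3).tolist())
    # tee: dark, above lid
    box=np.zeros_like(near); 
    if n=='scene0': box[235:275,325:370]=1
    else: box[228:265,270:315]=1
    t=box&(z>.145)&(z<.18)&(c.max(-1)<70)
    q=P[t]; r=cv2.minAreaRect(q[:,:2].astype(np.float32));print(n,'tee',t.sum(),np.percentile(q[:,2],[5,50,95]).round(4),r,cv2.boxPoints(r).round(3).tolist())
    # brush handle
    box[:]=0
    if n=='scene0': box[165:212,278:302]=1
    else: box[200:245,368:390]=1
    h=box&(z>.21)&(z<.34)&(c[...,0]-c[...,2]>40)
    q=P[h]
    for a in np.arange(.2,.33,.02):
        w=q[abs(q[:,2]-a)<.01]
        if len(w): print(n,'brush z',a.round(3),len(w),w.mean(0).round(4))
    # rim
    box[:]=0
    if n=='scene0': box[170:225,260:320]=1
    else: box[225:280,345:410]=1
    m=box&(abs(z-.195)<.006)&(c.min(-1)>90); q=P[m]; print(n,'rim',m.sum(),cv2.minEnclosingCircle(q[:,:2].astype(np.float32)))
E
```

```text
scene0 lid 7301 0.1215 ((0.5034728050231934, 0.14857502281665802), (0.209864541888237, 0.205519899725914), 9.006607055664062) [[0.3840000033378601, 0.23399999737739563], [0.41600000858306885, 0.03099999949336052], [0.6230000257492065, 0.06400000303983688], [0.5910000205039978, 0.26600000262260437]]
scene0 housing none
scene0 tee 196 [0.1562 0.1632 0.1683] ((0.5128564238548279, 0.09611519426107407), (0.01700323075056076, 0.062400780618190765), 62.92073059082031) [[0.48100000619888306, 0.10300000011920929], [0.5370000004768372, 0.07400000095367432], [0.5450000166893005, 0.08900000154972076], [0.48899999260902405, 0.11800000071525574]]
scene0 brush z 0.22 27 [ 0.5454 -0.0786  0.2223]
scene0 brush z 0.24 41 [ 0.546  -0.0776  0.2397]
scene0 brush z 0.26 40 [ 0.5462 -0.0787  0.26  ]
scene0 brush z 0.28 66 [ 0.5444 -0.08    0.2815]
scene0 brush z 0.3 11 [ 0.5438 -0.0803  0.292 ]
scene0 rim 338 ((0.5405935645103455, -0.08411367237567902), 0.04865793138742447)
side0 lid 5907 0.122 ((0.5029057264328003, 0.1518498957157135), (0.21052399277687073, 0.20748703181743622), 9.63176441192627) [[0.38199999928474426, 0.2370000034570694], [0.41600000858306885, 0.03200000151991844], [0.6240000128746033, 0.06700000166893005], [0.5889999866485596, 0.2720000147819519]]
side0 housing none
side0 tee 223 [0.1542 0.1628 0.166 ] ((0.509730339050293, 0.09554758667945862), (0.013455196283757687, 0.0625418946146965), 63.71786880493164) [[0.4790000021457672, 0.10300000011920929], [0.5350000262260437, 0.07599999755620956], [0.5410000085830688, 0.08799999952316284], [0.48500001430511475, 0.11500000208616257]]
side0 brush z 0.22 59 [ 0.5359 -0.086   0.2222]
side0 brush z 0.24 86 [ 0.5361 -0.0859  0.2401]
side0 brush z 0.26 94 [ 0.536  -0.0853  0.2601]
side0 brush z 0.28 116 [ 0.5374 -0.0848  0.2816]
side0 brush z 0.3 10 [ 0.5382 -0.0851  0.291 ]
side0 rim 432 ((0.5403859615325928, -0.0819343850016594), 0.04888126626610756)
```

Emit:
servo_tool(plan=[[[0.01,-0.02,0.04,0,0,-1,0.0878],[0.015,-0.035,0.04,0,0,-1,0.0878],[0.0175,-0.037,0.03,0,0,-1,0.0878],[0.0175,-0.037,0.03,0,0,0,0.0878],[0.0175,-0.037,0,0,0,0,0.0878],[0.0175,-0.037,0,0,0,0,0.0878],[0.0175,-0.037,0,0,0,0,0.0878],[0.0175,-0.037,0,0,0,0,0.0878],[0.0175,-0.037,0,0,0,0,0.0878],[0.0175,-0.037,0,0,0,0,0.0878],[0.0175,-0.037,0,0,0,0,0.0878],[0.0175,-0.037,0,0,0,0,0.0878],[0.0175,-0.037,0,0,0,0,0.0878],[0.0175,-0.037,0,0,0,0,0.0878],[0.0175,-0.037,0,0,0,0,0.0878],[0.0175,-0.037,0,0,0,0,0.0878],[0.0175,-0.037,0,0,0,0,0.0878],[0.0175,-0.02,0,0,0,0,0.06],[0,0,0,0,0,0,0.06]]])

```text
time_s: 2.48
ee_pos: [0.5484, -0.0826, 0.3798]
eef_rot: [-0.002, 0.234, 0.972, -0.0]
wrist_force: [0.1, 0.7, 0.4]
gripper_width: 0.0715
grasp_force: 0.0
```

Emit:
servo_tool(plan=[[[-0.0075,0.0005,-0.02,0,0,0,0.06],[0,0,-0.035,0,0,0,0.06],[0,0,-0.035,0,0,0,0.06],[0,0,-0.035,0,0,0,0.06],[0,0,0,0,0,0,0.06]]])

```text
time_s: 3.1
ee_pos: [0.5388, -0.0796, 0.2536]
eef_rot: [-0.003, 0.232, 0.973, 0.0]
wrist_force: [0.9, 0.2, 0.6]
gripper_width: 0.0602
grasp_force: 0.0
```

```bash
python3 - <<'E'
from h import *
c,P=snap('side','side1')
cv2.imwrite('pics/side1c.png',cv2.resize(c['color'][110:310,260:520,::-1],None,fx=3,fy=3))
E
```

```text
(no output)
```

View pics/side1c.png

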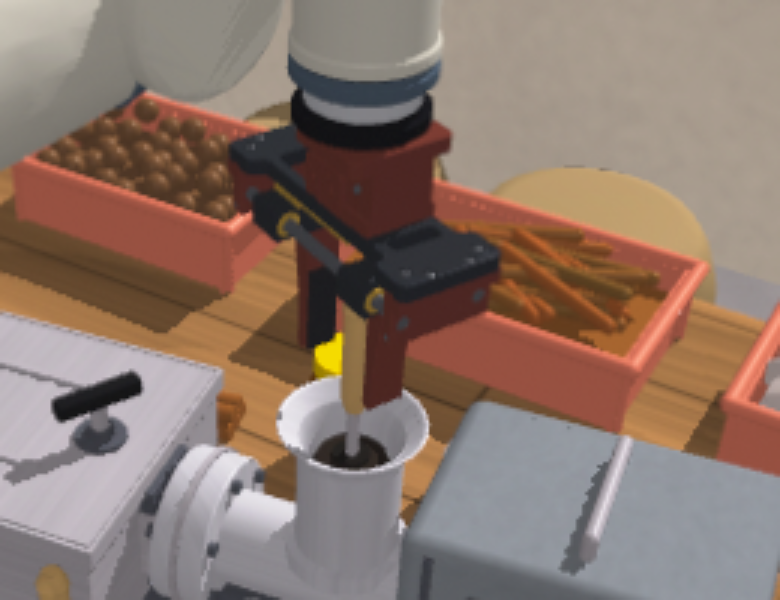

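The fingers straddle the wooden handle (crop about 355,370) above the throat mouth at (352,425). I'll close the grip and then pull up.

Emit:
servo_tool(plan=[[[0.002,-0.002,0,0,0,0,0.04],[0,0,0,0,0,0,0.01],[0,0,0,0,0,0,0.01],[0,0,0,0,0,0,0.01],[0,0,0,0,0,0,0.01],[0,0,0,0,0,0,0.01],[0,0,0,0,0,0,0.01]]])

```text
time_s: 4.03
ee_pos: [0.5424, -0.0829, 0.2567]
eef_rot: [0.0, 0.232, 0.973, -0.0]
wrist_force: [0.4, -0.7, 1.0]
gripper_width: 0.0184
grasp_force: 30.0
```

Emit:
servo_tool(plan=[[[0,0,0.012,0,0,0,0.01],[0,0,0.012,0,0,0,0.01],[0,0,0.014,0,0,0,0.01],[0,0,0.012,0,0,0,0.01],[0,0,0,0,0,0,0.01],[0,0,0,0,0,0,0.01]]])

```text
time_s: 4.78
ee_pos: [0.5424, -0.0828, 0.3063]
eef_rot: [-0.0, 0.232, 0.973, -0.0]
wrist_force: [-0.5, -0.4, -1.8]
gripper_width: 0.0178
grasp_force: 30.0
```

```bash
python3 - <<'E'
from h import *
c,P=snap('side','side2')
cv2.imwrite('pics/side2c.png',cv2.resize(c['color'][110:310,260:520,::-1],None,fx=3,fy=3))
E
```

```text
(no output)
```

View pics/side2c.png

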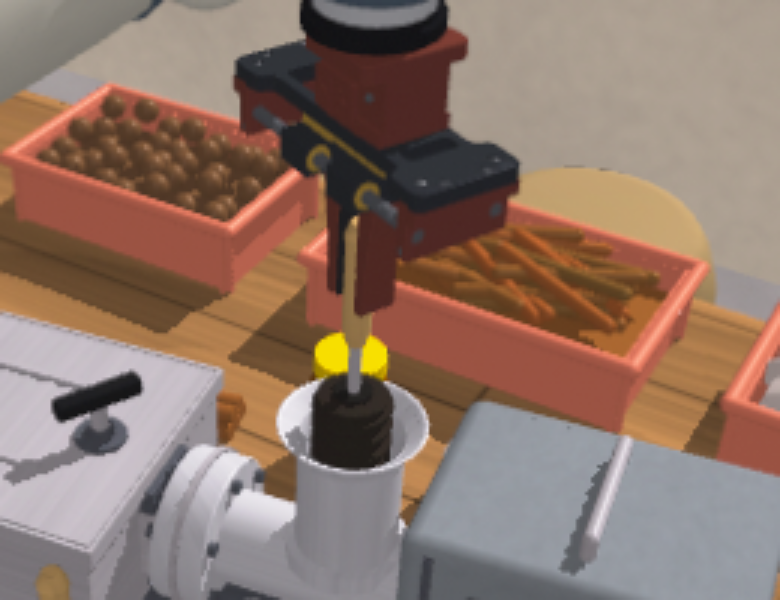

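The brush head has risen about 50 mm and is still inside the throat (350,420). Next come the down stroke and the second stroke.

Emit:
servo_tool(plan=[[[0,0,-0.013,0,0,0,0.01],[0,0,-0.013,0,0,0,0.01],[0,0,-0.013,0,0,0,0.01],[0,0,-0.011,0,0,0,0.01],[0,0,0,0,0,0,0.01],[0,0,0,0,0,0,0.01],[0,0,0,0,0,0,0.01],[0,0,0.013,0,0,0,0.01],[0,0,0.013,0,0,0,0.01],[0,0,0.013,0,0,0,0.01],[0,0,0.011,0,0,0,0.01],[0,0,0,0,0,0,0.01],[0,0,0,0,0,0,0.01],[0,0,-0.013,0,0,0,0.01],[0,0,-0.013,0,0,0,0.01],[0,0,-0.013,0,0,0,0.01],[0,0,-0.01,0,0,0,0.01],[0,0,0,0,0,0,0.01],[0,0,0,0,0,0,0.01]]])

```text
time_s: 7.2
ee_pos: [0.5425, -0.0829, 0.258]
eef_rot: [0.0, 0.232, 0.973, 0.0]
wrist_force: [0.3, 0.3, -0.1]
gripper_width: 0.018
grasp_force: 30.0
```

Emit:
servo_tool(plan=[[[0,0,0,0,0,0,0.05],[0,0,0,0,0,0,0.06],[0,0,0,0,0,0,0.06],[0,0,0,0,0,0,0.06],[0,0,0,0,0,0,0.06]]])

```text
time_s: 7.82
ee_pos: [0.5424, -0.0828, 0.2576]
eef_rot: [-0.0, 0.232, 0.973, 0.0]
wrist_force: [0.7, 0.0, 0.0]
gripper_width: 0.0592
grasp_force: 0.0
```

Emit:
servo_tool(plan=[[[0,0,0.02,0,0,0,0.06],[0,0,0.04,0,0,0,0.06],[0,0,0.04,0,0,0,0.06],[0,0,0,0,0,0,0.06]]])

```text
time_s: 8.32
ee_pos: [0.5429, -0.0829, 0.3618]
eef_rot: [0.003, 0.232, 0.973, 0.0]
wrist_force: [0.7, 0.3, 0.1]
gripper_width: 0.0601
grasp_force: 0.0
```

```bash
python3 - <<'E'
from h import *
d,P=snap('side','side3'); c=d['color'].astype(int); z=P[...,2]
m=np.zeros(z.shape,bool); m[180:250,360:395]=1
q=P[m&(c[...,0]-c[...,2]>40)&(z>.205)&(z<.34)&(abs(P[...,0]-.54)<.05)]
print(len(q))
for a in np.arange(.21,.32,.02):
    w=q[abs(q[:,2]-a)<.01]
    if len(w): print(a.round(3),len(w),w.mean(0).round(4))
E
```

```text
384
0.21 38 [ 0.5378 -0.0839  0.2142]
0.23 85 [ 0.5372 -0.0841  0.2301]
0.25 91 [ 0.5372 -0.0835  0.2499]
0.27 89 [ 0.5376 -0.084   0.2696]
0.29 81 [ 0.5394 -0.0828  0.2863]
```

Emit:
servo_tool(plan=[[[-0.005,0.03,0,0,0,0,0.05],[-0.007,0.04,0,0,0,0,0.05],[-0.007,0.04,0,0,0,0,0.05],[-0.007,0.04,-0.01,0,0,0,0.05],[-0.005,0.029,-0.03,0,0,0,0.05],[0,0,-0.04,0,0,0,0.05],[0,0,-0.04,0,0,0,0.05],[0,0,0,0,0,0,0.05],[0,0,0,0,0,0,0.05]]])

```text
time_s: 9.5
ee_pos: [0.5115, 0.0961, 0.2386]
eef_rot: [0.0, 0.233, 0.973, 0.0]
wrist_force: [-1.0, 0.1, 0.4]
gripper_width: 0.0499
grasp_force: 0.0
```

```bash
python3 - <<'E'
from h import *
c,P=snap('wrist','w1')
print(robot.read_state()['ee_pos'])
E
```

```text
[0.51189529 0.09607969 0.23950024]
```

View pics/w1.png

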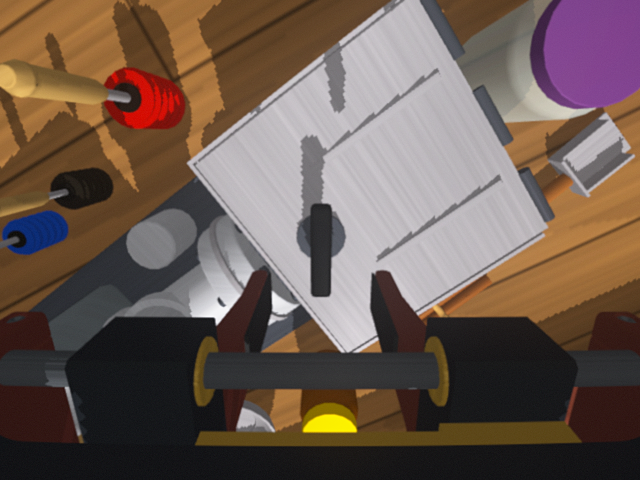

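The wrist view shows the black bar upright at column 320, centred between the fingers and parallel to the pads. I'll go down and grip it.

Emit:
servo_tool(plan=[[[0,0,-0.03,0,0,0,0.05],[0,0,-0.03,0,0,0,0.05],[0,0,-0.02,0,0,0,0.05],[0,0,0,0,0,0,0.05],[0,0,0,0,0,0,0.03],[0,0,0,0,0,0,0.005],[0,0,0,0,0,0,0.005],[0,0,0,0,0,0,0.005],[0,0,0,0,0,0,0.005],[0,0,0,0,0,0,0.005]]])

```text
time_s: 10.8
ee_pos: [0.5115, 0.096, 0.158]
eef_rot: [0.0, 0.233, 0.973, -0.0]
wrist_force: [-1.0, -2.5, 2.5]
gripper_width: 0.0137
grasp_force: 30.0
```

Emit:
servo_tool(plan=[[[0,0,0.002,0,0,0,0.005],[0,0,0.002,0,0,0,0.005],[0,0,0,0,0,0,0.005],[0,0,0,0,0,0,0.005]]])

```text
time_s: 11.3
ee_pos: [0.5113, 0.0966, 0.1608]
eef_rot: [-0.0, 0.232, 0.973, 0.0]
wrist_force: [3.1, 3.1, -8.5]
gripper_width: 0.0136
grasp_force: 30.0
```

Emit:
servo_tool(plan=[[[0,0,0.002,0,0,0,0.005],[0,0,0.002,0,0,0,0.005],[0,0,0,0,0,0,0.005],[0,0,0,0,0,0,0.005]]])

```text
time_s: 11.8
ee_pos: [0.5112, 0.0977, 0.1649]
eef_rot: [-0.001, 0.232, 0.973, 0.001]
wrist_force: [4.2, 8.1, -7.9]
gripper_width: 0.0136
grasp_force: 30.0
```

Emit:
servo_tool(plan=[[[0,0,0.002,-1.5,-0.24,0,0.005],[0,0,0.002,-1.5,-0.24,0,0.005],[0,0,0,0,0,0,0.005],[0,0,0,0,0,0,0.005]]])

```text
time_s: 12.3
ee_pos: [0.511, 0.0989, 0.1691]
eef_rot: [0.009, 0.231, 0.973, -0.022]
wrist_force: [2.4, 11.9, -7.1]
gripper_width: 0.0141
grasp_force: 30.0
```

```bash
python3 - <<'E'
from h import *
from scipy import linalg
for n in('side','scene'):
    c,P=snap(n,n+'4')
    o=np.array([.525,.0107]); a=np.radians(9.3); mx=np.array([np.cos(a),np.sin(a)]); my=np.array([-np.sin(a),np.cos(a)])
    q=P.reshape(-1,3); q=q[~np.isnan(q[:,0])]; x=(q[:,:2]-o)@mx; y=(q[:,:2]-o)@my
    for lo in(40,80,120,160,200):
        m=(abs(x)<.09)&(y>lo/1e3)&(y<lo/1e3+.03)&(abs(q[:,2]-.125)<.015); print(n,lo,m.sum(),np.median(q[m,2]).round(4))
E
```

```text
side 40 1026 0.1349
side 80 507 0.1326
side 120 496 0.1295
side 160 681 0.1267
side 200 654 0.1236
scene 40 462 0.1346
scene 80 500 0.1318
scene 120 794 0.1287
scene 160 1023 0.1261
scene 200 1056 0.1228
```

The lid has followed the handle to 0.07 rad: the slope over the lid is 11 mm in 160 mm, well past the 0.03 rad of play, and there was no hard stop. So the catch is already free and needs no turn. I'll lift along the hinge arc.

Emit:
servo_tool(plan=[[[-0.0005,0.0031,0,-1,-0.16,0,0.005],[0,0,0,0,0,0,0.005],[-0.0004,0.0026,0.0083,-3.26,-0.53,0,0.005],[-0.0006,0.0034,0.0082,-3.26,-0.53,0,0.005],[-0.0006,0.0038,0.0079,-3.26,-0.53,0,0.005],[0,0,0,0,0,0,0.005],[0,0,0,0,0,0,0.005]]])

```text
time_s: 13.28
ee_pos: [0.5093, 0.1092, 0.1937]
eef_rot: [0.046, 0.231, 0.966, -0.111]
wrist_force: [2.2, 3.1, -4.5]
gripper_width: 0.0139
grasp_force: 30.0
```

Emit:
servo_tool(plan=[[[-0.0007,0.0042,0.0077,-3.26,-0.53,0,0.005],[-0.0008,0.0047,0.0074,-3.26,-0.53,0,0.005],[-0.0008,0.005,0.0072,-3.26,-0.53,0,0.005],[0,0,0,0,0,0,0.005],[-0.0009,0.0056,0.0068,-3.26,-0.53,0,0.005],[-0.001,0.0058,0.0065,-3.26,-0.53,0,0.005],[-0.001,0.0063,0.0062,-3.26,-0.53,0,0.005],[-0.0011,0.0066,0.0057,-3.26,-0.53,0,0.005],[0,0,0,0,0,0,0.005],[0,0,0,0,0,0,0.005],[0,0,0,0,0,0,0.005],[0,0,0,0,0,0,0.005]]])

```text
time_s: 14.78
ee_pos: [0.5033, 0.1471, 0.2405]
eef_rot: [0.122, 0.22, 0.923, -0.292]
wrist_force: [4.4, 5.2, -6.8]
gripper_width: 0.0137
grasp_force: 30.0
```

```bash
python3 - <<'E'
from h import *
s=robot.read_state(); print(s['ee_pos'],s['qd'].round(3),s['grasp_force'])
for n in('side','scene'):
    c,P=snap(n,n+'5')
    o=np.array([.525,.0107]); a=np.radians(9.3); mx=np.array([np.cos(a),np.sin(a)]); my=np.array([-np.sin(a),np.cos(a)])
    q=P.reshape(-1,3); q=q[~np.isnan(q[:,0])]; x=(q[:,:2]-o)@mx; y=(q[:,:2]-o)@my; th=np.arctan2(q[:,2]-.122,.235-y)
    m=(abs(x)<.1)&(y>.06)&(y<.19)&(th>.4)&(th<.9); print(n,m.sum(),np.percentile(th[m],[10,25,50,75]).round(3))
E
```

```text
[0.50327986 0.14707329 0.2404537 ] [-0.001  0.002 -0.    -0.    -0.001 -0.001] 29.999959766864777
side 2233 [0.586 0.631 0.651 0.657]
scene 3671 [0.61  0.626 0.638 0.65 ]
```

View pics/side5.png

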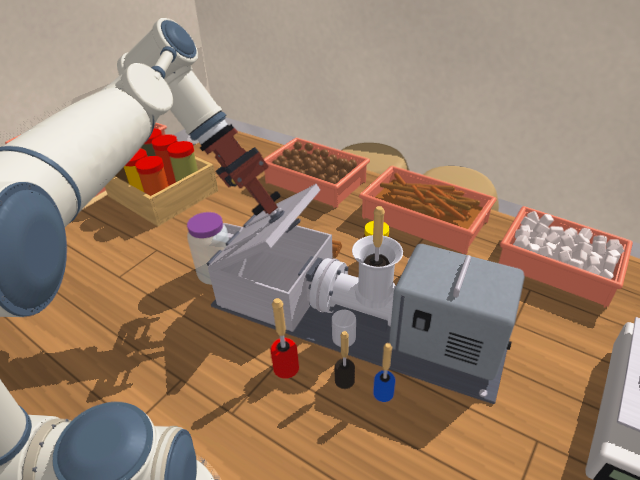

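The lid is held open at about 0.64 rad (265,225) with the grip on the tee. The brush stands in the throat (378,230) and the canister and other bystanders have not moved, so I'm handing in.

```bash
python3 -c "
from cell import robot
print(robot.hand_in())"
```

```text
the job is handed in; nothing more can be done
None
```

I've handed the job in, with no verdict returned: I scrubbed the throat with two strokes and left the brush standing at the bottom; the tug showed the lid was not caught, so I didn't turn the handle, and I'm holding the lid still by it at about 0.64 rad (37°), with nothing else seen to move.

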